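Fit the battery pack and tilt the analyser's screen

ROBOT

A 7-joint arm with a two-finger parallel gripper is mounted at the origin on the work surface. World frame = base frame: x ahead of the robot, y to its left, z up, the work surface at z = 0. Lengths are in m, angles in rad, forces in N, time in s.
With the tool pointing down it reaches from about 0.425 to 0.925 m from the base axis. Payload 6.8 kg.
Tool frame: the origin (TCP) lies on the front face of the gripper's body, between the roots of the fingers; the fingertips stand 73 mm ahead of it and the grasp point (between the pads) lies 54 mm ahead of it (env.nose_length is the distance from the TCP to the fingertips, in m); z points along the fingers, y is the direction in which the jaws open and shut (so a half turn about z gives the same grasp; the last joint's range is limited). The gripper opens to 85 mm and grips with 20 to 120 N. Pads are 22 mm wide; open, the fingers measure 114 mm over their backs; the gripper's body (76 mm by 85 mm) begins 54 mm behind the grasp point. The pads swing forward as they close: fully open they stand 13 mm farther back than shut.
Start: joints at [1.048, 0.477, 0.022, 1.555, -0.011, 1.109, -0.083], TCP at [0.272, -0.618, 0.304] pointing down, gripper open.
Joint ranges: [-2.96, 2.96], [-0.34, 2.1], [-1.41, 1.46], [0.24, 2.44], [-1.37, 4.51], [0.17, 1.92], [-2.96, 2.96]. Speed limits (rad/s): [2.39, 2.39, 3.14, 3.14, 3.14, 3.14, 3.14].

INTERFACE

Orientations are given as a unit quaternion [w, x, y, z].
In Python, from cell import env, kin, camera, calibration, job gives the robot as it stands. The module is installed in compiled form; this text tells all that it offers. Calls block until the motion is done:
- env.reach(position, orientation): joint-space move of the TCP to a pose.
- env.movel(position, velocity=0.15, rot=None, stop_force=None): straight line of the TCP; rot=None keeps the orientation; velocity is the mean speed in m/s. With stop_force (N) it stops when the force on the tool has changed by that much, and returns True; else False.
- env.goto_joints(angles): joint-space move.
- env.grip(opening, f_grip=None): finger opening in m; f_grip is the grip in N (None keeps the last); returns when the fingers have stopped.
- env.dwell(seconds).
- kin.inverse_kinematics(position, orientation): joint angles nearest the present ones, or None.
- env.get_state(): the state.
- camera(name): name is "scene" or "top"; returns (picture, depth): 384x512x3 uint8, blue, green, red; 384x512 float32, m along the optical axis (not along the pixel's ray), 0 where there is no reading.
- calibration(name): a dict with "fx", "fy", "cx", "cy" (pixels), "rvec" (rotation vector, rad) and "tvec" (3), from world to camera coordinates, as OpenCV has them. Camera axes: x right, y down, z forward; pixel columns grow to the right and rows downward; lengths in m; the calibration is good to about 2 mm. A picture is of the moment at which its call begins. calibration takes no time and is no camera call.
A pose or a line that the arm cannot do raises env.PlanningError and nothing moves.
- job.job_done(): hands the job in, once; it reports no verdict.
The state is a dict: "time": time; "qpos": joint angles; "joint_velocities": joint speeds; "joint_torque": joint torques, N m; "tcp_pos": TCP position; "orientation": TCP orientation; "force": force on the tool from outside, world axes, zero at the start; "torque": the same for the moment, N m; "opening": finger opening in m.
Only numpy, scipy, OpenCV 4.12 (cv2) and the standard library are available. Lean on these libraries where they do the work, as an engineer would, in place of code of your own. Each camera call takes 0.05 s, during which the arm holds its last target.

TASK

Lower the shorter of the two grey battery packs gently into the open bay on top of the analyser, standing flat on the bay floor. Then fold the screen back over it, towards the robot, until it stands at 45 degrees to the bench, and let go. Leave the longer pack and everything else on the bench as it is.

Things in the scene. Friction and masses are not known exactly. Their poses are not given: they have to be found in the camera images.
- analyser: white bench analyser, heavy, does not move: 220 (x) x 200 (y) x 90 high. Origin under its centre on the bench; its +x side (screen side) faces away from the robot, to the operator. A bay open at the top (106 along x, 72 along y, 45 deep) lies in the robot-side half; a screen hinged on a pedestal stands on the far half.
- bay (a point): centre of the bay's floor, 35 behind the analyser's centre (its -x), 45 above the bench; axes as the analyser's. Bay mouth 90 above the bench.
- screen (a joint): angle of the screen panel about its stiff hinge, rad: 0 = flat (level) over the bay towards the robot, 1.571 = upright, more = leaning away from the robot. It stays where it is left (about 4 N at the free edge moves it). Range 0 to 2.1.
- screen_hinge (a point): middle of the screen's hinge line, on the panel's underside; 65 in front of the analyser's centre (its +x), 135 above the bench. Axes turn with the panel: y along the hinge, -x from the hinge to the free edge, z out of the display face (the panel's underside is at z 0, its display face at z 12).
- screen_edge (a point): middle of the screen's free edge, half way through its thickness, 120 from the hinge; axes as screen_hinge. The panel is flat, 120 from hinge to free edge, 170 wide (along y), 12 thick, white with a dark display on its outer face.
- short_pack: the shorter grey battery pack: block 90 (x) x 56 (y) x 60 high with a fixed black arched handle along x on top. Origin under the centre of its base. About 0.3 to 0.6 kg.
- short_pack_handle (a point): middle of the short pack's handle bar (round, 10 thick, 72 long along x), 100 above the pack's base; 35 free height under the bar.
- long_pack: the longer pack, same look and handle but 140 long (x): does not fit the bay. Origin under the centre of its base.
- spray_can: white spray can, 52 dia x 170, cap on top. Origin at its underside.
- white_bottle: white plastic bottle, 52 dia x 130. Origin at its underside.
- screwdriver: screwdriver lying on the bench, about 200 long.
- wrench: open-ended wrench lying on the bench.
- mug: white mug, 80 dia x 90. Origin at its underside.
- red_bin: open red parts bin 160 x 100 x 70. Origin at its underside.
- tin: closed metal tin, 60 dia x 50. Origin at its underside.
Not all that is in view belongs to the job. What is shaped like the short_pack but blue or green is not meant.

How it is judged:
On the way, in this order (a step that is already met when the one before it is completed fails the run):
1. the short pack stands flat on the bay floor (z of short_pack in the frame of bay between -0.006 and 0.006 m and horizontal distance between short_pack and bay below 0.018 m and angle between short_pack's own z axis and vertical below 0.08 rad), for 0.2 s.
2. then the screen stands at 45 degrees, with the pack in the bay (all of step 1 and value of joint screen between 0.665 and 0.905 rad), for 0.2 s.
At the end, for the whole second after the job is handed in: The short pack stands still, upright (within 0.08 rad) on the bay floor (base within 6 mm of it, within 18 mm of the bay's centre), and the screen rests at 45 degrees to the bench, within about 7 degrees (joint 0.665 to 0.905 rad) (all of step 2 and velocity of joint screen between -0.05 and 0.05 rad/s and linear speed of short_pack below 0.02 m/s); the robot touches nothing.
It fails at once if the short pack is dropped into the bay (moves faster than 0.45 m/s inside it) (horizontal distance between short_pack and bay below 0.03 m and z of short_pack in the frame of bay below 0.045 m and linear speed of short_pack above 0.45 m/s).
It fails at once if the long pack or another thing on the bench is moved by more than 25 mm (distance of any of long_pack, spray_can, white_bottle, screwdriver, wrench, mug, red_bin, tin from where it was at the start of the episode above 0.025 m).
It also fails if it takes over 51 s, if anything falls off the work surface, if the arm or the gripper's body presses on something with over 40 N, if the wrist force passes 120 N, or if a joint passes its speed limit or range.

## Working session

There is one attempt and no reset: what is moved stays moved. The work goes in short steps, each a Python script; the robot and the scene stay as the last script left them, time stands still between calls to the robot, and variables do not carry over. Pictures are saved under pics/ and viewed, and the job is handed in when it is done.

```bash
mkdir -p pics
python3 - <<'E'
from cell import env,camera,calibration
import cv2,numpy as np
for n in("scene","top"):
    p,d=camera(n); cv2.imwrite(f"pics/{n}0.png",p); np.savez(f"{n}0.npz",p=p,d=d)
    c=calibration(n);R=cv2.Rodrigues(np.array(c["rvec"]))[0];print(n,c,-R.T@np.array(c["tvec"]).ravel())
s=env.get_state();print(s["time"],s["orientation"],s["opening"],s["force"])
E
```

```text
scene {'fx': 389.8547572524142, 'fy': 389.8547572524142, 'cx': 256.8510468974539, 'cy': 196.5905032689602, 'rvec': array([ 1.83145591,  1.81821162, -0.6517005 ]), 'tvec': array([ 0.02850814, -0.28416829,  1.63953503])} [ 1.25799042 -0.0337073   1.08901945]
top {'fx': 364.48787973732203, 'fy': 364.48787973732203, 'cx': 253.9044099022318, 'cy': 188.57700398036195, 'rvec': array([ 2.15273557, -2.15686038,  0.08764001]), 'tvec': array([0.00713991, 0.44651955, 1.15910639])} [ 0.32089612 -0.02326239  1.19976783]
0.1 [-7.39711987e-04  9.78564217e-01  2.05940479e-01 -2.13343943e-04] 0.08521987977624221 [ 0.43454171 -0.41996011  0.50111664]
```

View pics/scene0.png

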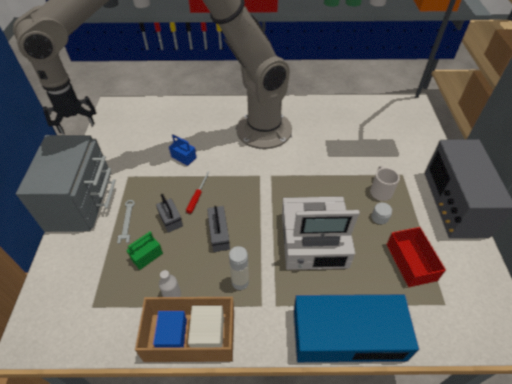

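View pics/top0.png

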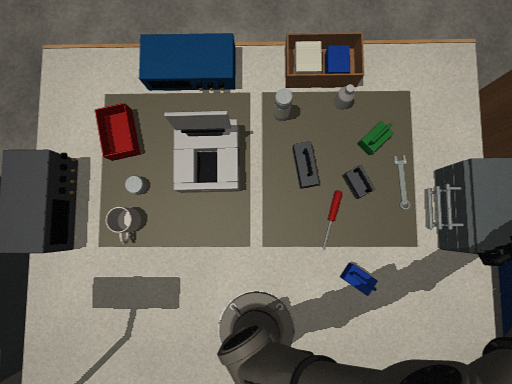

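The top view shows the short pack at about (358,181), the long pack at (306,164), and the analyser at (207,165) with its bay at (206,165). The screen is roughly upright at (200,120). Next I'll measure these.

```bash
cat > h.py <<'E'
import numpy as np,cv2
from cell import env,kin,camera,calibration,job
def cloud(n,d):
    c=calibration(n);R=cv2.Rodrigues(np.array(c["rvec"]))[0];t=np.array(c["tvec"]).ravel()
    v,u=np.mgrid[:d.shape[0],:d.shape[1]]
    P=np.stack([(u-c["cx"])/c["fx"]*d,(v-c["cy"])/c["fy"]*d,d],-1)
    W=(P-t)@R; W[d<=0]=np.nan; return W
def cap(n,name=None):
    p,d=camera(n)
    if name: cv2.imwrite("pics/"+name,p)
    return p,cloud(n,d)
def rect(pts):
    (c,s,a)=cv2.minAreaRect(pts[:,:2].astype(np.float32)*1000);return np.round(c,1),np.round(s,1),round(a,1)
def quat(R):
    from scipy.spatial.transform import Rotation as Ro
    q=Ro.from_matrix(R).as_quat();return [q[3],q[0],q[1],q[2]]
E
python3 - <<'E'
from h import *
for n in("top","scene"):
    z=np.load(n+"0.npz");W=cloud(n,z["d"]);p=z["p"].astype(int)
    bench=W[(abs(W[...,2])<.02)];print(n,"bench z",np.nanmedian(bench[:,2]))
    sat=p.max(-1)-p.min(-1)
    if n=="top":
        for nm,(a,b,c,d) in dict(short=(335,155,385,210),long=(280,130,325,200)).items():
            m=np.zeros(sat.shape,bool);m[b:d,a:c]=1
            for lo,hi in((.045,.075),(.09,.115)):
                q=W[m&(W[...,2]>lo)&(W[...,2]<hi)]
                print(nm,lo,len(q),rect(q),"z",np.median(q[:,2]), q.mean(0))
        m=np.zeros(sat.shape,bool);m[100:200,160:255]=1
        for lo,hi in((.08,.1),(.03,.06),(.11,.5)):
            q=W[m&(W[...,2]>lo)&(W[...,2]<hi)];print("an",lo,len(q),rect(q),np.median(q[:,2]),q.min(0),q.max(0))
    else:
        m=np.zeros(sat.shape,bool);m[185:280,270:365]=1
        for lo,hi in((.08,.1),(.03,.06),(.11,.5)):
            q=W[m&(W[...,2]>lo)&(W[...,2]<hi)];print("an",lo,len(q),rect(q),np.median(q[:,2]),q.min(0),q.max(0))
    im=z["p"]; 
    a=im[80:260,90:420] if n=="top" else im[130:310,100:430]
    cv2.imwrite(f"pics/{n}0z.png",cv2.resize(a,None,fx=2.4,fy=2.4,interpolation=cv2.INTER_CUBIC))
E
```

```text
top bench z -7.683204732122543e-05
short 0.045 435 (array([ 466.9, -325.9]), array([90.3, 57.8]), 28.8) z 0.0592795990078847 [ 0.46418986 -0.32144254  0.05883597]
short 0.09 98 (array([ 466.6, -325.9]), array([80.6, 10.6]), 26.9) z 0.10283616487576758 [ 0.4665972  -0.32539245  0.10247942]
long 0.045 706 (array([ 522.1, -157.5]), array([141.1,  56.4]), 10.3) z 0.05939367527197957 [ 0.51982612 -0.15625203  0.05915126]
long 0.09 87 (array([ 522.3, -157.5]), array([81.1,  9.5]), 10.3) z 0.10287019331596489 [ 0.52118701 -0.1573516   0.10274527]
an 0.08 2928 (array([548.3, 157.9]), array([219.3, 200.3]), 1.5) 0.08936973148138154 [0.43862312 0.05650278 0.08002792] [0.66001439 0.25958073 0.0997129 ]
an 0.03 797 (array([546.7, 155.3]), array([216.1, 197.2]), 1.1) 0.04539824093784339 [0.43716266 0.05591286 0.03060378] [0.6565675  0.25182321 0.05996189]
an 0.11 1298 (array([619.1, 158.4]), array([ 27.6, 169.7]), 1.2) 0.20283672445393064 [0.60479415 0.07367259 0.11048955] [0.63299301 0.2432967  0.25763007]
scene bench z -0.0002786591176033535
an 0.08 1914 (array([551.7, 155.1]), array([224.6, 200.7]), 1.2) 0.08929365352778554 [0.43964228 0.05337642 0.08002696] [0.66513066 0.25674209 0.09994454]
an 0.03 448 (array([554.8, 153.6]), array([226.8, 199.6]), 1.7) 0.046546173987399714 [0.44430005 0.05312177 0.03005668] [0.67007265 0.25643895 0.05997098]
an 0.11 1809 (array([629.4, 156. ]), array([ 17.1, 169.6]), 0.3) 0.19873055287008792 [0.62058686 0.07116397 0.11004481] [0.63799994 0.24073494 0.25768505]
```

View pics/top0z.png

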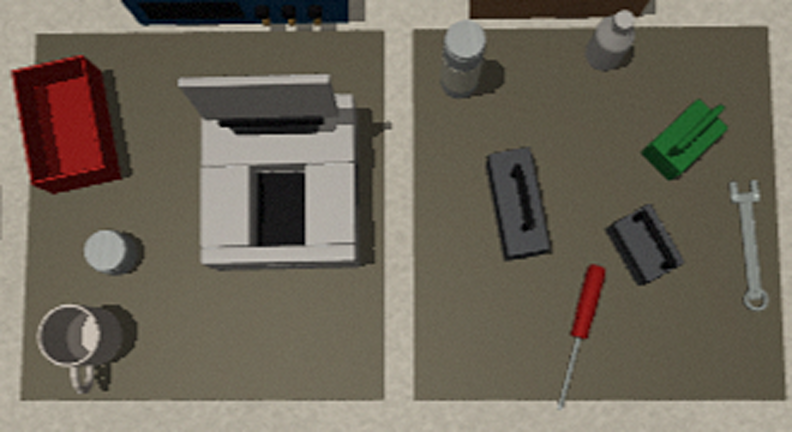

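View pics/scene0z.png

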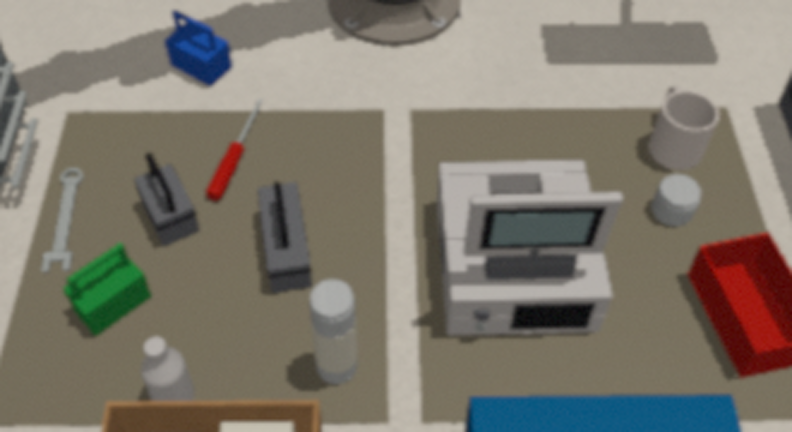

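Run:
```python
from h import *
for n in("top","scene"):
    z=np.load(n+"0.npz");W=cloud(n,z["d"]);X,Y,Z=np.moveaxis(W,-1,0)
    box=lambda x0,x1,y0,y1,z0,z1:W[(X>x0)&(X<x1)&(Y>y0)&(Y<y1)&(Z>z0)&(Z<z1)]
    q=box(.45,.62,.09,.22,.02,.075); print(n,"bay in",len(q),rect(q),q.min(0),q.max(0))
    fl=box(.45,.62,.09,.22,.035,.05);print(" floor",len(fl),rect(fl),np.median(fl[:,2]))
    # rim hole: top-surface pixels along scans
    t=(abs(Z-.09)<.006)&(X>.43)&(X<.68)&(Y>.04)&(Y<.27)
    r=W[t&(abs(X-.515)<.03)];l=np.sort(r[:,1]);g=np.diff(l).argmax();print(" y gap",l[g],l[g+1],"outer",l[0],l[-1])
    r=W[t&(abs(Y-.156)<.02)];l=np.sort(r[:,0]);g=np.diff(l).argmax();print(" x gap",l[g],l[g+1],"outer",l[0],l[-1])
    s=box(.55,.72,.09,.22,.17,.24);c=s.mean(0);nv=np.linalg.svd(s-c)[2][2];nv*=np.sign(nv[0])
    print(" screen",len(s),c,nv,"theta",np.arctan2(nv[0],nv[2]))
    e=box(.55,.72,.07,.26,.245,.29);print(" edge",len(e),e.min(0),e.max(0))
    b=box(.40,.53,-.39,-.26,.095,.12);print(" bar",len(b),rect(b),b.min(0),b.max(0))
    v,u=np.where((X>.42)&(X<.51)&(Y>-.36)&(Y<-.29)&(Z>.045)&(Z<.07));print(" top",rect(W[v,u]))
```

```text
top bay in 741 (array([515.5, 159.4]), array([105.4,  69.6]), 0.6) [0.46243398 0.12512856 0.03803657] [0.56840979 0.19465717 0.07489205]
 floor 644 (array([517. , 160.4]), array([101.4,  66.5]), 0.6) 0.045338553007252
 y gap 0.11931004137893496 0.19270400750478417 outer 0.05664134185811151 0.25724560884632924
 x gap 0.46097218688465386 0.5667478432574888 outer 0.4386231248213776 0.6069236662448482
 screen 403 [0.6182271  0.15523007 0.20582676] [ 0.99817227  0.01841561 -0.05755861] theta 1.6283965469267068
 edge 315 [0.6180619  0.07484979 0.2451358 ] [0.63299301 0.2432967  0.25763007]
 bar 92 (array([ 467.4, -325.5]), array([78.8, 10.6]), 26.9) [ 0.43243488 -0.34759067  0.09560653] [ 0.50283681 -0.30479816  0.10963627]
 top (array([ 466.8, -325.8]), array([89.9, 57.1]), 27.5)
scene bay in 132 (array([462. , 157.8]), array([70.5, 18.7]), 78.1) [0.45843035 0.12138152 0.0395702 ] [0.47842164 0.19036426 0.07499704]
 floor 33 (array([463.1, 157.9]), array([60.8,  7.5]), 89.7) 0.046689930646775936
 y gap 0.11808551506008355 0.18977947507701046 outer 0.053598989933474755 0.2534880541199412
 x gap 0.4656634275413759 0.6320020772817159 outer 0.43964227734367806 0.6632560899312906
 screen 635 [0.63302319 0.15418645 0.20641566] [ 0.99849054  0.01649112 -0.05238968] theta 1.623217135559325
 edge 326 [0.62058686 0.07289712 0.24502617] [0.63681501 0.2403775  0.25768505]
 bar 61 (array([ 471.3, -328. ]), array([78.2,  9.3]), 28.2) [ 0.43695024 -0.34923559  0.09594388] [ 0.50647451 -0.30792493  0.10740279]
 top (array([ 470.9, -327.9]), array([91. , 56.1]), 29.0)
```

```bash
cat >> h.py <<'E'
def down(yaw):
    c,s=np.cos(yaw),np.sin(yaw);return quat(np.array([[c,s,0],[s,-c,0],[0,0,-1.]]))
def st(m=""):
    s=env.get_state();print(m,round(s["time"],2),np.round(s["tcp_pos"],4),np.round(s["force"],2),round(s["opening"],4))
E
python3 - <<'E'
from h import *
q=down(np.deg2rad(27.6))
env.reach([.4685,-.3265,.26],q);st()
env.movel([.4685,-.3265,.154],velocity=.12,stop_force=8);st()
env.grip(0.0,60);st("grip")
env.movel([.4685,-.3265,.17],velocity=.05);st("lift")
env.movel([.4685,-.3265,.335],velocity=.15);st()
cap("top","top1.png");cap("scene","scene1.png")
E
```

```text
1.43 [ 0.4678 -0.3282  0.2602] [-0.86 -0.12  0.26] 0.0855
 2.47 [ 0.4689 -0.3269  0.1547] [0.22 0.04 0.9 ] 0.0854
grip 3.16 [ 0.4686 -0.3267  0.1541] [-0.41 -0.66  1.18] 0.0078
lift 3.62 [ 0.4685 -0.3265  0.1703] [-0.61  1.2  -2.85] 0.0083
 4.88 [ 0.468  -0.3263  0.3339] [ 0.39 -0.62 -3.95] 0.0081
```

View pics/scene1.png

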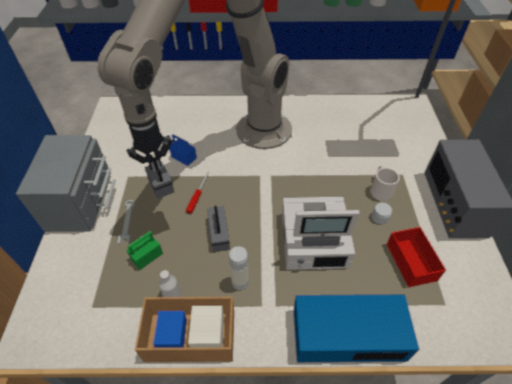

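The pack is held at about (158,178) and hangs level. I'll carry it over the bay and check it there.

Run:
```python
from h import *
q=down(.019)
env.movel([.49,-.09,.345],velocity=.2,rot=down(.25));
env.movel([.515,.155,.335],velocity=.2,rot=q);st()
env.movel([.515,.155,.285],velocity=.1);env.dwell(.3);st()
for n in("top","scene"):
    p,W=cap(n,n+"2.png");X,Y,Z=np.moveaxis(W,-1,0)
    m=(X>.44)&(X<.59)&(Y>.09)&(Y<.22)&(Z>.115)&(Z<.20)
    q=W[m];print(n,len(q),rect(q),q.min(0),q.max(0))
    t=q[q[:,2]>np.percentile(q[:,2],40)]
    cv2.imwrite(f"pics/{n}2z.png",cv2.resize(p[90:290,140:380],None,fx=2.5,fy=2.5,interpolation=cv2.INTER_CUBIC))
```

```text
7.7 [0.5151 0.1537 0.3349] [-0.14  0.35 -3.43] 0.008
 8.65 [0.5152 0.1551 0.2856] [ 0.91 -0.24 -3.16] 0.0082
top 5 (array([554.5, 134.7]), array([6.3, 3.2]), 85.9) [0.55273632 0.1316964  0.18830356] [0.55618298 0.13776965 0.19256627]
scene 440 (array([516.8, 153.5]), array([89.6, 57.1]), 0.7) [0.47219483 0.12465607 0.13297501] [0.56177018 0.18256537 0.19910089]
```

View pics/scene2z.png

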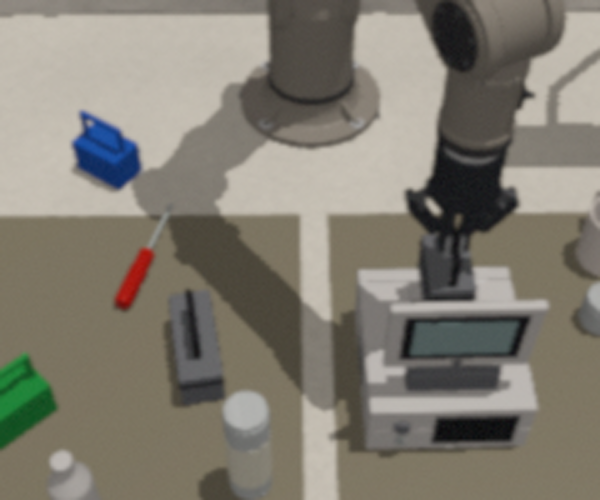

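View pics/top2z.png

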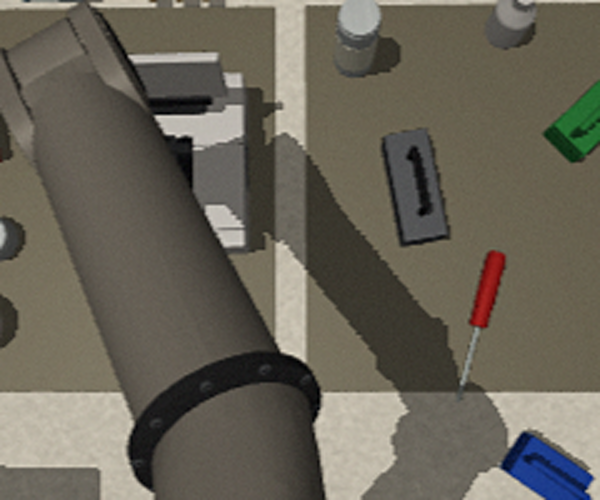

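In the scene camera the held pack (516.8, 153.5) and the bay (516.7, 154) agree, so I'll lower it.

Run:
```python
from h import *
r=env.movel([.515,.155,.235],velocity=.06,stop_force=6);st(r)
if not r:
    r=env.movel([.515,.155,.194],velocity=.025,stop_force=3);st(r)
```

```text
False 9.73 [0.5153 0.1551 0.2354] [-0.72  0.18 -4.72] 0.0076
True 11.03 [0.5151 0.1546 0.199 ] [-1.7  -0.81  4.65] 0.0077
```

Contact came at TCP z = 0.199, which is exactly the expected floor height. I'll release slowly and retreat upward.

Run:
```python
from h import *
env.dwell(.2);env.grip(.045,20);st("open")
env.movel([.515,.155,.29],velocity=.1);st()
env.movel([.515,.155,.40],velocity=.2)
env.movel([.53,-.10,.42],velocity=.25);st()
for n in("top","scene"):
    p,W=cap(n,n+"3.png");X,Y,Z=np.moveaxis(W,-1,0)
    box=lambda x0,x1,y0,y1,z0,z1:W[(X>x0)&(X<x1)&(Y>y0)&(Y<y1)&(Z>z0)&(Z<z1)]
    q=box(.46,.57,.12,.19,.098,.115);print(n,len(q),rect(q),np.median(q[:,2]) )
    q=box(.47,.56,.13,.18,.12,.17);print(" bar",len(q),rect(q) if len(q)>4 else 0,np.median(q[:,2]))
    s=box(.55,.72,.09,.22,.17,.24)
    if len(s)>20:
        nv=np.linalg.svd(s-s.mean(0))[2][2];nv*=np.sign(nv[0]);print("theta",np.arctan2(nv[0],nv[2]))
    cv2.imwrite(f"pics/{n}3z.png",cv2.resize(p[90:290,140:380],None,fx=2.5,fy=2.5,interpolation=cv2.INTER_CUBIC))
```

```text
open 11.67 [0.514  0.1544 0.1977] [-1.04  0.32 -0.45] 0.0449
 12.74 [0.5146 0.1548 0.2893] [ 0.43 -0.37 -0.81] 0.045
 14.62 [ 0.53   -0.0983  0.4196] [-0.55 -0.    1.03] 0.0449
top 430 (array([511.7, 155.4]), array([88.8, 53.2]), 1.2) 0.10451557219753065
 bar 93 (array([511.4, 154.8]), array([80.8,  8.2]), 0.4) 0.14807827053073536
theta 1.6270543710558287
scene 142 (array([490.6, 152.4]), array([41.9, 56.7]), 0.1) 0.10448506505197855
 bar 64 (array([510.3, 153.7]), array([70.5, 10.1]), 2.1) 0.14838723589323768
theta 1.6209203287057046
```

View pics/top3z.png

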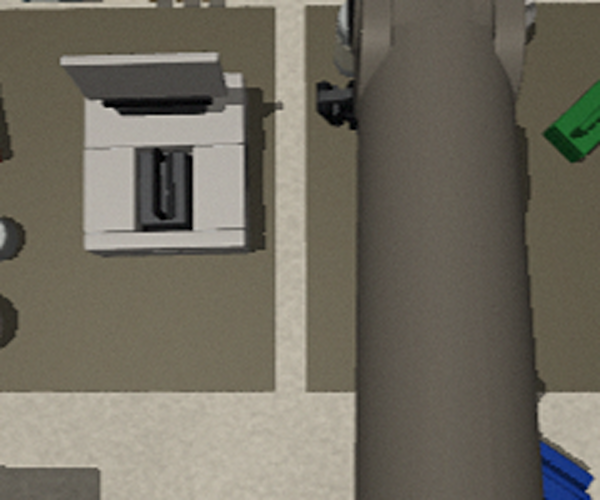

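View pics/scene3z.png

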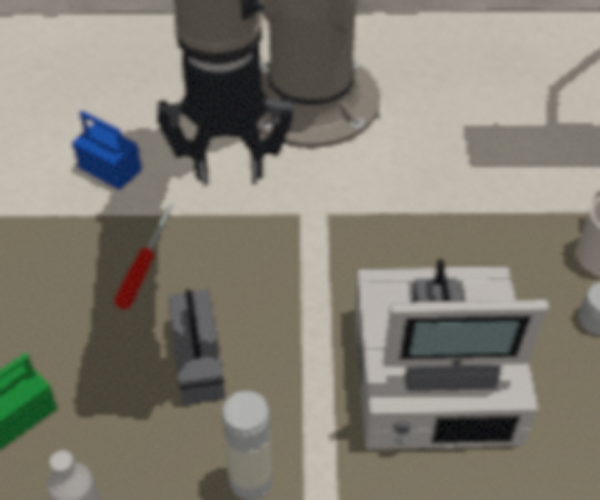

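The pack sits flat: its top is at z 0.1045 and its centre is about 4 mm from the bay centre. The screen is at 1.625 rad. Next I'll go behind the screen with the fingers closed and find contact.

Run:
```python
from h import *
env.movel([.70,-.05,.42],velocity=.25,rot=down(.019))
env.grip(0.0)
env.movel([.705,.157,.42],velocity=.2);st()
r=env.movel([.705,.157,.297],velocity=.15,stop_force=6);st(r)
cap("scene","scene4.png")
if not r:
    r=env.movel([.665,.157,.297],velocity=.08,stop_force=6);st(r)
    if not r: r=env.movel([.625,.157,.297],velocity=.02,stop_force=2.5);st(r)
```

```text
17.26 [0.7054 0.155  0.42  ] [ 0.35 -1.8  -0.63] -0.0001
False 18.23 [0.7056 0.157  0.2983] [ 0.14 -0.21  0.59] 0.0001
False 18.93 [0.6653 0.1569 0.2974] [ 0.96  0.62 -0.09] -0.0003
True 20.09 [0.6423 0.1569 0.2969] [ 0.82 -1.1   0.86] 0.0
```

View pics/scene4.png

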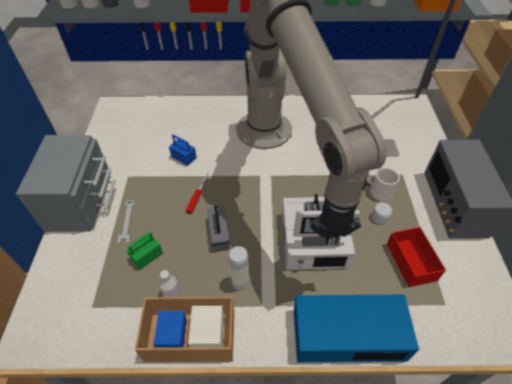

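Contact came at x = 0.642, against a prediction of 0.643. The model holds, so I'll follow the arc.

```bash
cat >> h.py <<'E'
def pushto(th,v=.05,r=.09,w=.011):
    x=.615-r*np.cos(th)+.012*np.sin(th)+w; z=.135+r*np.sin(th)+.012*np.cos(th)+.073
    env.movel([x,.157,z],velocity=v)
def theta(n,name=None):
    p,W=cap(n,name);X,Y,Z=np.moveaxis(W,-1,0)
    s=W[(X>.5)&(X<.66)&(Y>.085)&(Y<.225)&(Z>.16)&(Z<.27)]
    return s
E
python3 - <<'E'
from h import *
for t in(1.5,1.35,1.2,1.05,.93,.86):
    pushto(t);s=env.get_state();print(t,np.round(s["tcp_pos"],4),np.round(s["force"],1))
p,W=cap("scene","scene5.png");np.save("W5.npy",W)
cv2.imwrite("pics/scene5z.png",cv2.resize(p[150:290,250:400],None,fx=4,fy=4,interpolation=cv2.INTER_CUBIC))
cap("top","top5.png");st()
E
```

```text
1.5 [0.6311 0.1569 0.2985] [ 0.3 -0.6 -0.7]
1.35 [0.6177 0.1568 0.2984] [ 1.  -0.6  1. ]
1.2 [0.6042 0.157  0.2962] [ 1.1 -0.5  0.7]
1.05 [0.5907 0.1573 0.2916] [ 0.4 -0.8  1.2]
0.93 [0.5811 0.1572 0.2869] [ 1.2  0.9 -0. ]
0.86 [0.5758 0.1572 0.2837] [0.7 0.2 0.1]
 22.48 [0.5759 0.1571 0.2836] [-0.73  0.36  0.15] -0.0
```

View pics/scene5z.png

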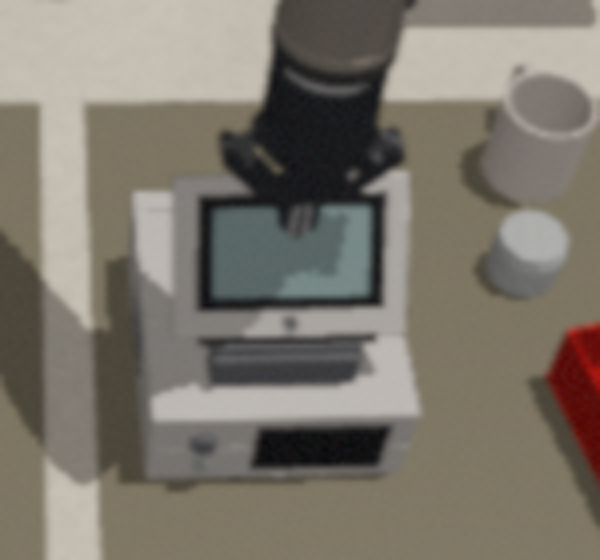

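The screen now leans over the bay, with the fingertips on the display at crop position (300,220). I'll measure the angle using the parts of the panel beside the gripper.

```bash
cat >> h.py <<'E'
def fit(W):
    X,Y,Z=np.moveaxis(W,-1,0)
    s=W[(X>.5)&(X<.66)&(Y>.075)&(Y<.24)&(abs(Y-.157)>.035)&(Z>.15)&(Z<.26)]
    for k in range(4):
        c=np.median(s,0) if k==0 else s.mean(0);n=np.linalg.svd(s-s.mean(0),full_matrices=False)[2][2];n*=np.sign(n[0])
        d=abs((s-s.mean(0))@n);s=s[d<max(2.0*np.median(d),.002)]
    return len(s),s.mean(0).round(4),n.round(3),"theta",round(float(np.arctan2(n[0],n[2])),3),"zmax",s[:,2].max().round(4)
E
python3 - <<'E'
from h import *
print(fit(np.load("W5.npy")))
E
```

```text
(789, array([0.5848, 0.1571, 0.1922]), array([0.769, 0.014, 0.639]), 'theta', 0.878, 'zmax', np.float64(0.2363))
```

Run:
```python
from h import *
pushto(.77,.03);env.dwell(.2);st()
p,W=cap("scene","scene6.png");print(fit(W))
```

```text
23.1 [0.5696 0.157  0.2791] [-0.03  0.26  1.53] -0.0001
(755, array([0.5821, 0.1536, 0.1874]), array([0.714, 0.01 , 0.7  ]), 'theta', 0.795, 'zmax', np.float64(0.2294))
```

The screen is at 0.795 rad. I'll retreat along the panel normal, then up and away, and do a final check.

Run:
```python
from h import *
env.movel([.60,.157,.31],velocity=.08)
env.movel([.62,.157,.42],velocity=.2)
env.movel([.53,-.12,.43],velocity=.25);env.dwell(.3);st()
for n in("scene","top"):
    p,W=cap(n,n+"7.png");print(n,fit(W))
    X,Y,Z=np.moveaxis(W,-1,0)
    m=(X>.46)&(X<.53)&(Y>.12)&(Y<.19)&(Z>.098)&(Z<.112);print(" packtop",m.sum(),rect(W[m]) if m.sum()>4 else 0,np.median(W[m][:,2]) if m.any() else 0)
    p0=np.load(n+"0.npz")["p"];d=cv2.absdiff(p,p0).max(-1)
    cv2.imwrite(f"pics/{n}7z.png",cv2.resize(p[90:290,100:420],None,fx=2.4,fy=2.4,interpolation=cv2.INTER_CUBIC))
```

```text
26.17 [ 0.5302 -0.1193  0.4299] [ 0.93  0.18 -0.71] -0.0
scene (800, array([0.5789, 0.1548, 0.1903]), array([0.71 , 0.014, 0.704]), 'theta', 0.789, 'zmax', np.float64(0.2294))
 packtop 0 0 0
top (594, array([0.5749, 0.1566, 0.1928]), array([0.711, 0.014, 0.703]), 'theta', 0.791, 'zmax', np.float64(0.2312))
 packtop 316 (array([498.8, 155.2]), array([62.3, 53. ]), 0.2) 0.10440424999165895
```

View pics/scene7z.png

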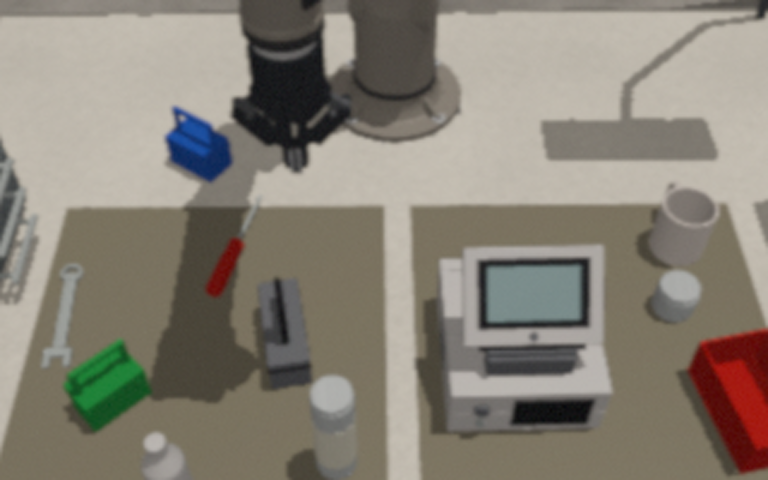

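View pics/top7z.png

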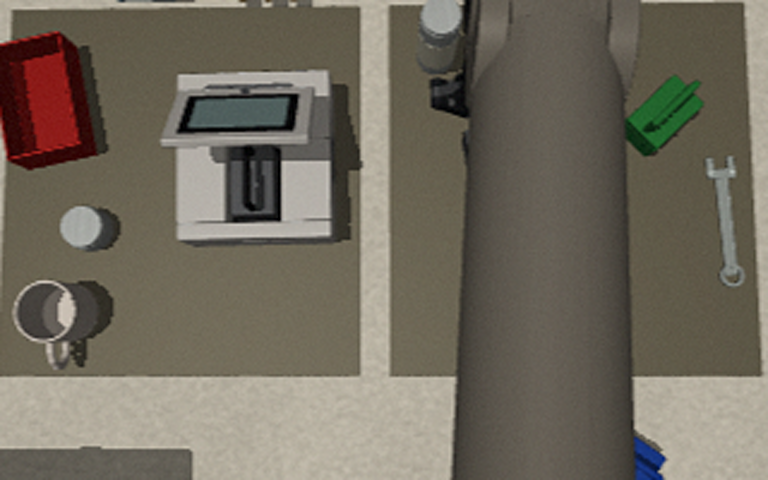

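The screen stands at 45° (0.79 rad in both views). The pack is flat in the bay at about crop position (255,183) in the top view, the other things look unmoved, and the arm is clear of everything. I'm handing in.

Run:
```python
from h import *
job.job_done();st()
```

```text
the job is handed in; nothing more can be done
the job is handed in; nothing more can be done
```

The short pack is standing in the analyser's bay, the screen is folded back to 45°, and the job is handed in. The hand-in gave no verdict.

- **Pack:** I gripped it by its handle and lowered it until it touched down at the expected bay-floor height. After release its top was at z 0.1045 m, so the base is within about 1 mm of the floor. It sits about 4 mm from the bay centre.
- **Screen:** I pushed it over from behind with closed fingers, from 1.625 rad to about 0.79 rad. After letting go, both cameras agreed: 0.789 and 0.791.
- **Rest of the bench:** nothing else looked moved in the last pictures, but I judged that by eye and did not measure it. The arm hid the long pack and the screwdriver in the top view, so those were checked only in the scene view.
- **Checks that were limited:** the folded screen hid the pack from the scene camera and half-covered it from the top one. The last check of the pack is therefore its visible top (z 0.1044 m), unchanged from before the screen was moved.
- **End state:** the arm was clear of everything when last seen, at 26.2 s of the allowed 51 s.

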